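# Back the ratchet feed off by one notch

### The job

The stop bar of the bench ratchet feed has been fed one notch too far: free the wheel by pushing the pawl's upright thumb tab sideways with a fingertip until the pawl's nose is lifted clear of the teeth, then push the top spoke of the cross handle so that the wheel turns backward (its top to the right, seen from the robot) by one notch, and press the thumb tab back so that the nose drops fully into the next gap. Do not turn the wheel forward or two notches back, nothing needs gripping, and leave the loose things lying around where they are.

Things in the scene. Friction and masses are not known exactly. Their poses are not given: they have to be found in the camera images.
- ratchet_feed: Grey steel frame, fixed to the bench. Origin: centre of its underside, on the bench; z up, -x is its front, roughly towards the robot, +y its left seen from the robot. Foot 130 x 250 x 12 mm (x -55 to +75). Back plate behind the wheel: x 24 to 36 mm, 128 mm high, its ear behind the pawl pivot 162 mm. At the very back (x 54, z 87 mm) a stop bar geared to the wheel, y -180 to +140.
- wheel_axle (a point): Centre of the toothed wheel, on its horizontal axle (along the frame's x), 112 mm above the bench. Wheel: 8 saw teeth, 92 mm over the teeth, frame x -4 to +14 mm. On the same axle, in the plane 50 mm nearer to the robot (frame x = -50), a cross handle: four steel rods of 10 mm diameter, 90 degrees apart, ending in balls. Backing off a notch draws the stop bar 12 mm to the left.
- spoke_tip (a point): Centre of the black ball (16 mm diameter) at the end of the top spoke, 84 mm from the axle, in the plane frame x = -50 mm. At the start this spoke leans 20 to 26 degrees to the left of upright seen from the robot; one notch back it leans 22.5 degrees to the right. The wheel turns with light friction (about 1.5 N at the ball) and stays where it is left.
- feed_wheel (a joint): Angle of the wheel in rad; 0 = at rest in the notch it starts in, with about 0.06 of play either way under the seated pawl. Grows as it turns backward (clockwise seen from the robot, its top to the right); forward is negative. One notch is 0.785 rad (45 degrees). Starts between -0.05 and 0.04. The seated pawl blocks backward turning.
- pawl_tab (a point): Middle of the rounded top edge (10 mm thick) of the pawl's upright thumb tab: a steel plate 24 mm wide along the frame's x (-12 to +12 mm), 7 mm thick, rising 53 mm from the pawl's pivot, which lies at frame y -60, z 156 mm. Seated, the tab leans 20 degrees to the left, over the wheel; pushed to the right (frame -y) it lifts the nose, pushed back to the left it lowers it.
- pawl (a joint): Angle of the pawl in rad; 0 = nose fully down between two teeth on top of the wheel, 0.8 = stop, fully up; from 0.25 the nose is clear. The pivot is stiff (1 N at the tab's top), so the pawl stays where left. The nose drops home if the wheel is one notch back up to 0.1 rad short or 0.04 beyond; with the wheel turned further it lands on a tooth.
- tape_roll: Bystander: black roll of tape, 66 mm across, 18 mm high, lying loose in front of the frame; origin under its centre.
- bolt_b: Bystander: loose steel bolt with nut, 41 mm long, in front of the frame; origin under its centre.
- bolt_d: Bystander: loose brass-coloured bolt, 43 mm long, in front of the frame; origin under its centre.
- eraser_block: Bystander: loose cork sanding block, 52 x 68 x 24 mm, to the left of the frame; origin under its centre.
- marker_black: Bystander: loose black marker pen, 128 mm long, behind the frame; origin under its centre.
- punch_rod: Bystander: loose thin steel punch, 114 x 60 x 8 mm, behind the frame; origin under its centre.

How it is judged:
By the outcome, as a careful person would: the job done as asked, in the order asked, and still so for the second after the job is handed in, with the robot touching nothing.
It also fails if it takes over 61 s, if anything falls off the work surface, if the arm or the gripper's body presses on something with over 40 N, if the wrist force passes 120 N, or if a joint passes its speed limit or range.

### The arm

A 6-joint arm with a two-finger parallel gripper is mounted at the origin on a cart in front of the work surface, level with it; the furniture and walls round the work are solid. World frame = base frame: x ahead of the robot, y to its left, z up, the work surface at z = 0. Lengths are in m, angles in rad, forces in N, time in s.
With the tool pointing down it reaches from about 0.325 to 0.85 m from the base axis. Payload 4.4 kg.
Tool frame: the origin (TCP) lies midway between the tips of the shut fingers; the grasp point (between the pads) lies 19 mm behind it; z points along the fingers, y is the direction in which the jaws open and shut (so a half turn about z gives the same grasp; the last joint's range is limited). The gripper opens to 94 mm and grips with 3 to 60 N. Pads are 16 mm wide; open, the fingers measure 119 mm over their backs; the gripper's body (75 mm by 177 mm) begins 78 mm behind the grasp point.
Start: joints at [-1.315, 0.207, 1.542, -0, 1.393, -0.15], TCP at [0.227, -0.528, 0.205] pointing down, gripper open.
Joint ranges: [-2.73, 2.73], [-0.86, 2.22], [0.23, 2.46], [-1.11, 4.25], [0.08, 2.63], [-2.82, 2.82]. Speed limits (rad/s): [2.79, 2.79, 3.14, 3.14, 3.14, 3.14].

### API

Orientations are given as a rotation vector (axis times angle).
In Python, from cell import telemetry, optics, robot gives the robot as it stands.
- The arm moves only by the tool arm_command, never from a script. Its argument "increments" is text: rows parted by semicolons, each of 7 numbers parted by spaces: the turn, a rotation vector about the tool's x, y, z in degrees, then the shift along the tool's x, y, z in m, then the opening, from 0 (shut) to 1 (fully open). In form: ax ay az x y z claw; .... A call has 1 to 12 rows; each row shifts and turns the commanded pose from where the row before left it, along the tool's axes as they then stand; what a row does not reach is not made up. A row lasts 1/8 s, in which the tool goes at most 62.5 mm and 10.7 degrees, less where a joint would pass 70% of its speed; a pose out of reach is approached as far as the arm can. A call with a gripper value outside its range is refused whole. The fingers move at their own pace and stop on an object; "newtons" is the grip in N (left out, the last holds). Time passes only in rows, so rows that do not move let the fingers close. It gives the time, the measured TCP pose, the force and the opening at its end, in the units of the state.
- telemetry.state(): the state, without advancing time (a new reading comes with each control period).
- optics.read_camera(name): name is "scene" or "top" or "wrist"; returns the picture (400x640x3 uint8, red, green, blue); there is no depth.
- optics.calibration(name): a dict with "fx", "fy", "cx", "cy" (pixels), "view" (4x4, takes a point from world to camera coordinates); the wrist camera has in their place "T_tool_cam" (4x4, takes a point from camera to tool coordinates, whose origin is the TCP and whose axes are the flange's). Camera axes: x right, y down, z forward; pixel columns grow to the right and rows downward; lengths in m; the calibration is good to about 2 mm. A picture is of the moment at which its call begins: read the wrist's pose just before it. calibration takes no time and is no camera call.
- robot.job_done(): hands the job in, once; it reports no verdict.
The state is a dict: "time": time; "joint_positions": joint angles; "joint_vel": joint speeds; "tau": joint torques, N m; "position": TCP position; "tcp_rot": TCP orientation; "contact_force": force on the tool from outside, world axes, zero at the start; "wrist_torque": the same for the moment, N m; "gripper_width": opening from 0.0 (shut) to 1.0 (fully open).
Only numpy, scipy, OpenCV 4.12 (cv2) and the standard library are available. Lean on these libraries where they do the work, as an engineer would, in place of code of your own. Each camera call takes 0.05 s, during which the arm holds its last target.

## Working session

There is one attempt and no reset: what is moved stays moved. The work goes in short steps, Python scripts to look and compute and a tool call to move; the robot and the scene stay as the last step left them, time stands still between calls to the robot, and variables do not carry over. Pictures are saved under pics/ and viewed, and the job is handed in when it is done.

Besides the shell and the picture viewer there is one more tool, called by a JSON object that holds its "fn" and its "kwargs". arm_command: Moves the arm, as the interface text tells. Its arguments: {"type":"object","properties":{"increments":{"type":"string"},"newtons":{"type":"number"}},"required":["increments"]}

```bash
mkdir -p pics; python3 - <<'E'
from cell import telemetry, optics, robot
import cv2
print(telemetry.state())
for n in ["scene","top"]:
    print(n,optics.calibration(n))
    cv2.imwrite(f"pics/{n}0.png",cv2.cvtColor(optics.read_camera(n),cv2.COLOR_RGB2BGR))
print(optics.calibration("wrist"))
E
```

```text
{'time': 0.0, 'joint_positions': array([-1.31547121e+00,  2.07415683e-01,  1.54290962e+00,  7.79386853e-07,
        1.39349211e+00, -1.50512635e-01]), 'joint_vel': array([ 3.09451228e-04, -3.37980419e-04, -1.03000697e-03,  9.93767493e-05,
        2.12440869e-03,  1.11958469e-03]), 'tau': array([ 8.19852285e-04, -3.70868146e+01, -2.81417030e+01,  6.98449463e-02,
        3.61136079e-02, -1.88048475e-04]), 'position': array([ 0.22678551, -0.52753066,  0.20431429]), 'tcp_rot': array([-3.07495895e+00, -6.32674617e-01,  1.81725076e-04]), 'contact_force': array([-0.21148555, -0.11666313, -0.08442956]), 'wrist_torque': array([ 0.00377123, -0.0136975 ,  0.01465287]), 'gripper_width': 1.0025514657596204}
scene {'fx': 465.22881796569527, 'fy': 465.22881796569527, 'cx': 318.59166780992865, 'cy': 195.42993835751932, 'view': array([[-0.87704005, -0.48039272,  0.00485665,  0.51004979],
       [-0.23461621,  0.41946696, -0.87692799,  0.23978974],
       [ 0.41923262, -0.77024042, -0.48059724,  0.86642529],
       [ 0.        ,  0.        ,  0.        ,  1.        ]])}
top {'fx': 518.5801456586504, 'fy': 518.5801456586504, 'cx': 322.5530386898296, 'cy': 194.78584258980933, 'view': array([[-0.02943121, -0.99928882,  0.02357241,  0.05816864],
       [-0.99306544,  0.02654634, -0.11452651,  0.57422113],
       [ 0.1138193 , -0.0267796 , -0.99314048,  1.21605507],
       [ 0.        ,  0.        ,  0.        ,  1.        ]])}
{'fx': 318.104740778234, 'fy': 318.104740778234, 'cx': 319.30097933444637, 'cy': 199.18757854539314, 'T_tool_cam': array([[-6.07322448e-04, -9.62534834e-01, -2.71157379e-01,
         7.85902752e-02],
       [ 9.99998525e-01, -1.02012513e-03,  1.38142808e-03,
        -4.11809461e-04],
       [-1.60628710e-03, -2.71156141e-01,  9.62534034e-01,
        -1.79598231e-01],
       [ 0.00000000e+00,  0.00000000e+00,  0.00000000e+00,
         1.00000000e+00]])}
```

View pics/scene0.png

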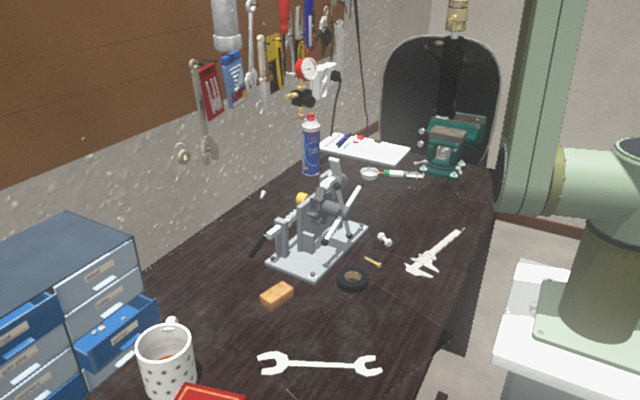

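View pics/top0.png

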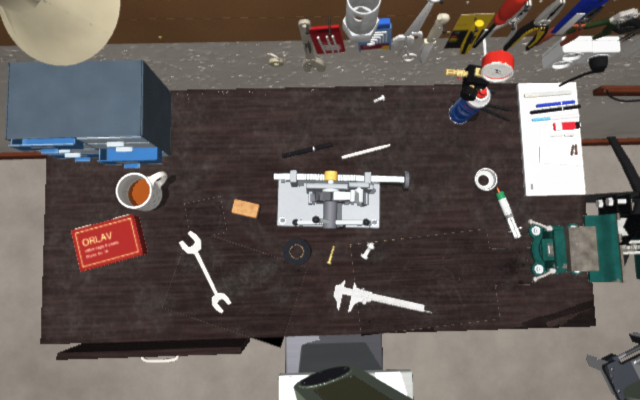

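```bash
python3 - <<'E'
import cv2
a=cv2.imread("pics/top0.png")[150:270,230:430]; cv2.imwrite("pics/top0z.png",cv2.resize(a,None,fx=4,fy=4,interpolation=cv2.INTER_CUBIC))
a=cv2.imread("pics/scene0.png")[145:295,235:395]; cv2.imwrite("pics/scene0z.png",cv2.resize(a,None,fx=4,fy=4,interpolation=cv2.INTER_CUBIC))
E
```

```text
(no output)
```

View pics/top0z.png

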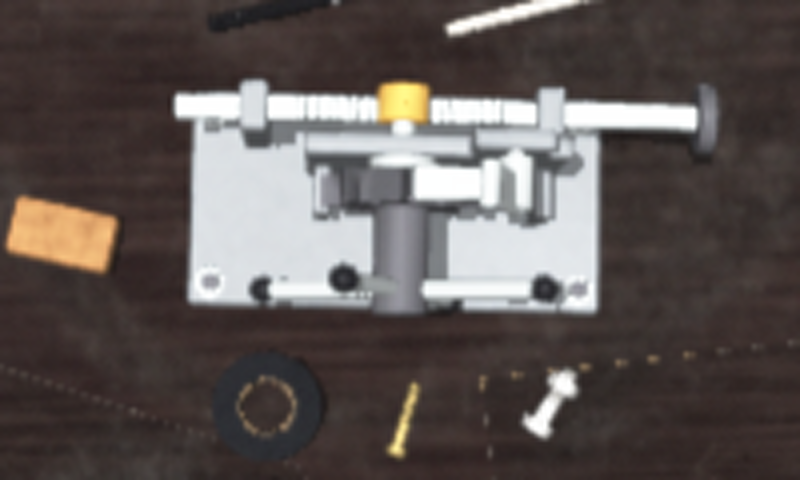

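View pics/scene0z.png

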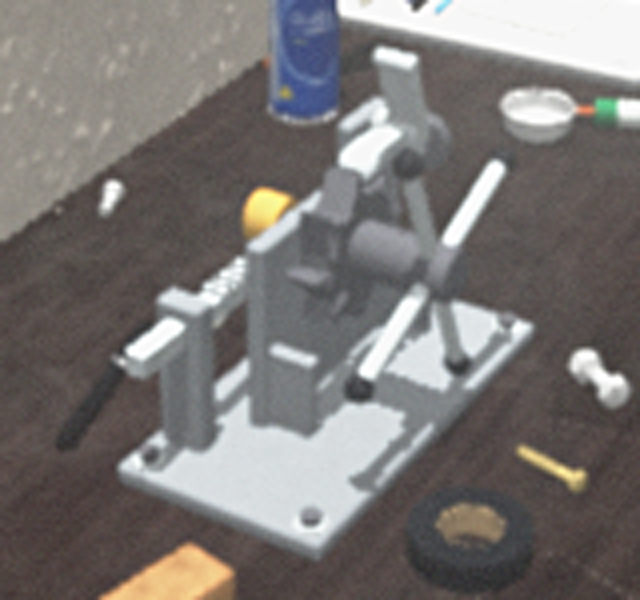

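```bash
cat > h.py <<'E'
import numpy as np, cv2
from cell import telemetry, optics, robot
def proj(n,P):
    c=optics.calibration(n);P=np.atleast_2d(P)
    p=P@c['view'][:3,:3].T+c['view'][:3,3]
    return np.c_[c['fx']*p[:,0]/p[:,2]+c['cx'],c['fy']*p[:,1]/p[:,2]+c['cy']]
def F(v,P):
    P=np.atleast_2d(P);c,s=np.cos(v[2]),np.sin(v[2])
    return np.c_[v[0]+c*P[:,0]-s*P[:,1],v[1]+s*P[:,0]+c*P[:,1],P[:,2]]
def ball(L,r=.084): return np.array([-.05,r*np.sin(L),.112+r*np.cos(L)])
def tab(pawl,r=.053):
    a=np.radians(20)-pawl
    return np.array([0,-.06+r*np.sin(a),.156+r*np.cos(a)])
def save(n,path,box=None,f=4):
    a=cv2.cvtColor(optics.read_camera(n),cv2.COLOR_RGB2BGR)
    if box: a=a[box[1]:box[3],box[0]:box[2]]; a=cv2.resize(a,None,fx=f,fy=f,interpolation=cv2.INTER_CUBIC)
    cv2.imwrite(path,a)
E
python3 - <<'E'
from h import *
from scipy.optimize import least_squares
t=lambda a,b:(230+a/4,150+b/4)
s=lambda a,b:(235+a/4,145+b/4)
q=np.pi/2
def obs(v):
    L=v[3]
    return [("top",t(189,303),[-.055,.125,.012]),("top",t(598,312),[-.055,-.125,.012]),
     ("top",t(343,277),ball(L)),("top",t(261,289),ball(L+q)),("top",t(545,289),ball(L-q)),
     ("scene",s(320,546),[-.055,.125,.012]),("scene",s(533,326),[-.055,-.125,.012]),("scene",s(122,466),[.075,.125,.012]),
     ("scene",s(409,162),ball(L)),("scene",s(360,388),ball(L+q)),("scene",s(457,364),ball(L+2*q)),("scene",s(505,162),ball(L-q))]
def res(v): return np.concatenate([proj(n,F(v,p))[0]-np.array(u) for n,u,p in obs(v)])
r=least_squares(res,[.5,0,0,.4],loss='soft_l1')
v=r.x;print(v,np.degrees(v[2:]));print(res(v).reshape(-1,2).round(1))
np.save("v.npy",v)
print("axle",F(v,[[-.05,0,.112]]),"ball",F(v,ball(v[3])),"tab",F(v,tab(0)))
for n in("top","scene"): print(n,proj(n,F(v,tab(0))))
E
```

```text
[ 0.55389246  0.02776519 -0.04802251  0.37913492] [-2.75148694 21.72283068]
[[-0.7  0.2]
 [-0.1 -0. ]
 [ 0.4  0.5]
 [-0.1  0.3]
 [-0.4 -0.1]
 [ 0.  -0.2]
 [ 0.6 -0.9]
 [-1.3 -0.4]
 [ 0.3  0.1]
 [ 0.  -0.4]
 [ 0.  -0.4]
 [-0.3 -0.4]]
axle [[0.5039501 0.0301654 0.112    ]] ball [[0.50544254 0.06121938 0.19003475]] tab [[ 0.55188239 -0.01405946  0.20580371]]
top [[351.89987975 195.8581657 ]]
scene [[334.15611562 160.38348685]]
```

```bash
cat >> h.py <<'E'
from scipy.spatial.transform import Rotation as R
v=np.load("v.npy")
def inc(fp,st=None):
    "total increment in tool axes to TCP frame-point fp, tool down with tool y along frame -y"
    st=st or telemetry.state()
    T=R.from_rotvec(st['tcp_rot']); c,s=np.cos(v[2]),np.sin(v[2])
    D=R.from_matrix(np.array([[c,s,0],[s,-c,0],[0,0,-1]]))
    w=F(v,fp)[0]
    print("t",st['time'],"F",np.round(st['contact_force'],1),"frame pos now",np.round(Fi(st['position']),4))
    print("target world",w.round(4),"turn",(T.inv()*D).as_rotvec(degrees=True).round(2),"shift",T.inv().apply(w-st['position']).round(4),"shift in D",D.inv().apply(w-st['position']).round(4))
def Fi(p):
    c,s=np.cos(v[2]),np.sin(v[2]);d=np.array(p[:2])-v[:2]
    return np.array([c*d[0]+s*d[1],-s*d[0]+c*d[1],p[2]])
E
python3 -c "
from h import *
inc([0,-.0125,.28])"
```

```text
t 0.1 F [ 0.5 -0.6 -0.3] frame pos now [-0.3001 -0.5704  0.2044]
target world [0.5533 0.0153 0.28  ] turn [-1.1e-01  1.0e-02  2.6e+01] shift [ 0.5143 -0.3701 -0.0747] shift in D [ 0.3001 -0.5579 -0.0756]
```

{"fn": "arm_command", "kwargs": {"increments": "0 0 0 0 0 -0.04 0; 0 0 0 0 0 -0.04 0", "newtons": 40}}

```text
time: 0.35
position: [0.2267, -0.5274, 0.2849]
tcp_rot: [-3.074, -0.632, 0.0]
contact_force: [-0.8, -1.0, 0.1]
gripper_width: 0.824
```

{"fn": "arm_command", "kwargs": {"increments": "0 0 8.7 0 0 0 0; 0 0 8.7 0 0 0 0; 0 0 8.6 0 0 0 0"}}

```text
time: 0.72
position: [0.2269, -0.528, 0.2849]
tcp_rot: [-3.139, 0.083, 0.0]
contact_force: [-0.3, -1.2, -0.8]
gripper_width: 0.504
```

{"fn": "arm_command", "kwargs": {"increments": "0 0 0 0.025 -0.046 0 0; 0 0 0 0.025 -0.046 0 0; 0 0 0 0.025 -0.046 0 0; 0 0 0 0.025 -0.046 0 0; 0 0 0 0.025 -0.046 0 0; 0 0 0 0.025 -0.046 0 0; 0 0 0 0.025 -0.046 0 0; 0 0 0 0.025 -0.046 0 0; 0 0 0 0.025 -0.046 0 0; 0 0 0 0.025 -0.046 0 0; 0 0 0 0.025 -0.046 0 0; 0 0 0 0.025 -0.046 0 0"}}

```text
time: 2.22
position: [0.5535, 0.0103, 0.2849]
tcp_rot: [3.141, -0.075, -0.001]
contact_force: [0.5, -1.4, 0.4]
gripper_width: 0.006
```

```bash
python3 -c "
from h import *
inc([0,-.0125,.192])
save('wrist','pics/w1.png')
save('scene','pics/s1.png',(235,95,435,245))
print(telemetry.state()['joint_positions'], telemetry.state()['gripper_width'])
"
```

```text
t 2.225 F [ 0.5 -1.4  0.4] frame pos now [ 0.0004 -0.0175  0.2849]
target world [0.5533 0.0153 0.192 ] turn [0.01 0.05 0.01] shift [-0.0003 -0.005   0.0929] shift in D [-0.0004 -0.005   0.0929]
[-0.13411701  0.11271614  1.48698726  0.00184544  1.5429465   1.47875316] 0.003460691453135029
```

View pics/w1.png

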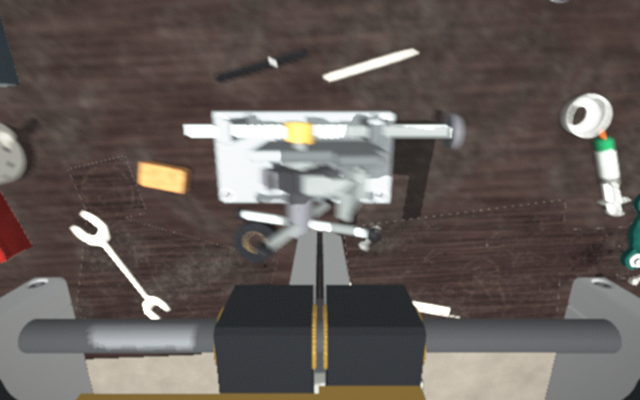

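View pics/s1.png

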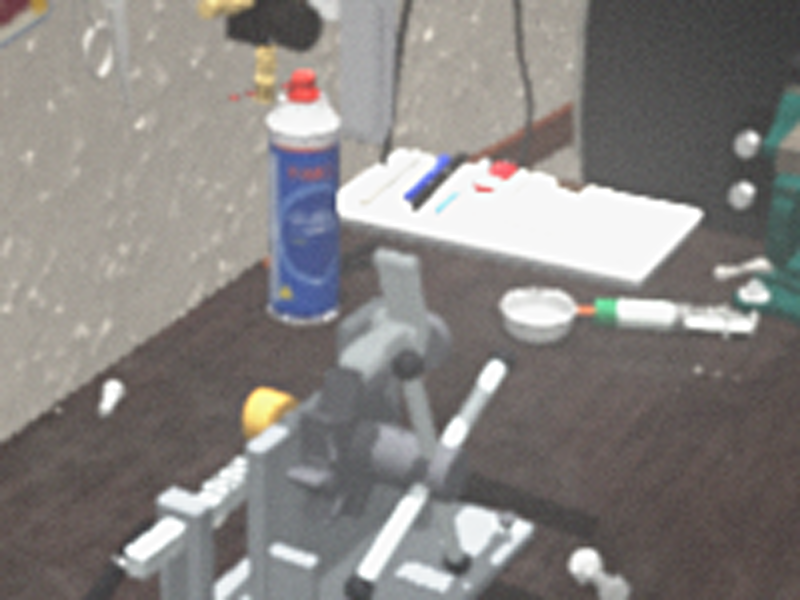

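{"fn": "arm_command", "kwargs": {"increments": "0 0 0 0 -0.005 0 0; 0 0 0 0 0 0.03 0; 0 0 0 0 0 0.03 0; 0 0 0 0 0 0.02 0; 0 0 0 0 0 0.011 0; 0 0 0 0 0 0 0"}}

```text
time: 3.08
position: [0.5526, 0.013, 0.1939]
tcp_rot: [-3.141, 0.077, 0.002]
contact_force: [-0.5, -1.5, 0.3]
gripper_width: 0.003
```

```bash
python3 -c "
from h import *
inc([0,-.0505,.194])
save('scene','pics/s2.png',(235,95,435,245))
"
```

```text
t 3.075 F [-0.5 -1.5  0.3] frame pos now [-0.0006 -0.0149  0.1939]
target world [ 0.5515 -0.0227  0.194 ] turn [-0.    0.09 -0.07] shift [ 0.0006  0.0356 -0.0001] shift in D [ 0.0006  0.0356 -0.0001]
```

View pics/s2.png

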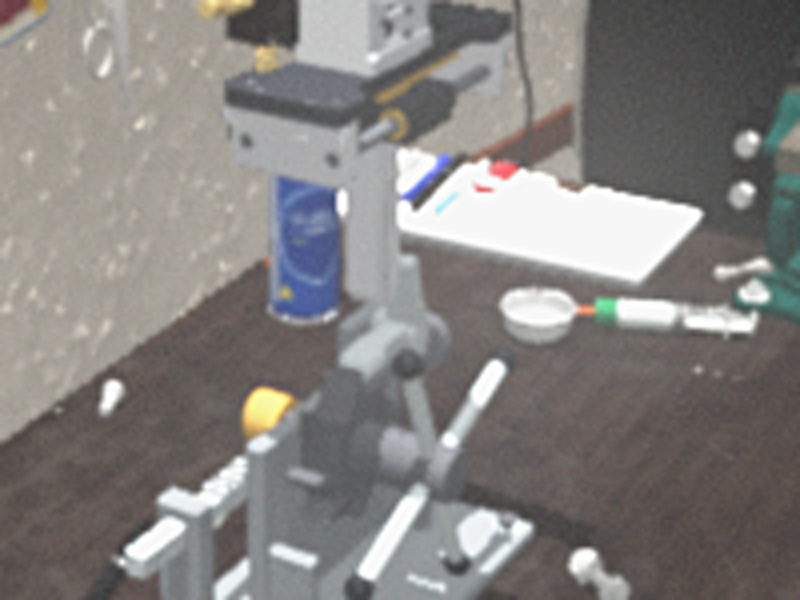

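The closed finger (around (370,290) in the crop) hangs just left of the tab (410,290). Pushing right.

{"fn": "arm_command", "kwargs": {"increments": "0 0 0 0 0.003 0 0; 0 0 0 0 0.003 0 0; 0 0 0 0 0.003 0 0; 0 0 0 0 0.003 0 0; 0 0 0 0 0.003 0 0; 0 0 0 0 0.003 0 0; 0 0 0 0 0.003 0 0; 0 0 0 0 0.003 0 0; 0 0 0 0 0.003 0 0; 0 0 0 0 0.003 0 0; 0 0 0 0 0.003 0 0; 0 0 0 0 0.003 0 0"}}

```text
time: 4.62
position: [0.5515, -0.0225, 0.1943]
tcp_rot: [3.141, -0.075, -0.0]
contact_force: [-0.1, 0.7, -0.5]
gripper_width: 0.002
```

```bash
python3 -c "
from h import *
inc([0,-.0505,.194])
save('scene','pics/s3.png',(235,95,435,245))
"
```

```text
t 4.625 F [-0.1  0.7 -0.5] frame pos now [ 0.     -0.0503  0.1943]
target world [ 0.5515 -0.0227  0.194 ] turn [ 0.    0.01 -0.  ] shift [-0.      0.0002  0.0003] shift in D [-0.      0.0002  0.0003]
```

View pics/s3.png

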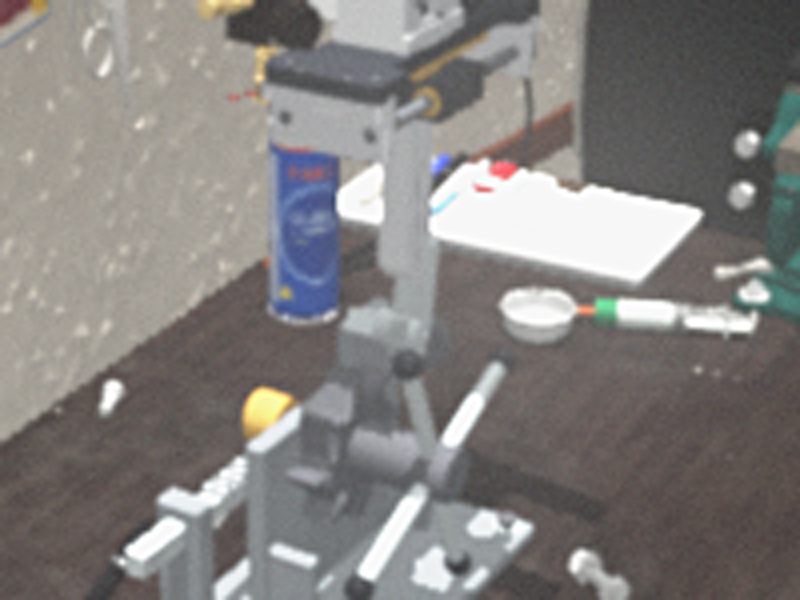

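{"fn": "arm_command", "kwargs": {"increments": "0 0 0 0 0.002 0 0; 0 0 0 0 0.002 0 0; 0 0 0 0 -0.006 0 0; 0 0 0 0 -0.006 -0.004 0; 0 0 0 0 0 -0.04 0; 0 0 0 0 0 0 0"}}

```text
time: 5.42
position: [0.5546, -0.0143, 0.2426]
tcp_rot: [3.139, -0.074, 0.013]
contact_force: [0.3, 0.0, -0.4]
gripper_width: 0.006
```

```bash
python3 -c "
from h import *
inc([-.05,.068,.184])
save('scene','pics/s4.png',(235,95,435,245))
"
```

```text
t 5.425 F [ 0.3  0.  -0.4] frame pos now [ 0.0028 -0.042   0.2426]
target world [0.5072 0.0981 0.184 ] turn [ 0.08 -0.47  0.04] shift [-0.0532 -0.1101  0.058 ] shift in D [-0.0528 -0.11    0.0586]
```

View pics/s4.png

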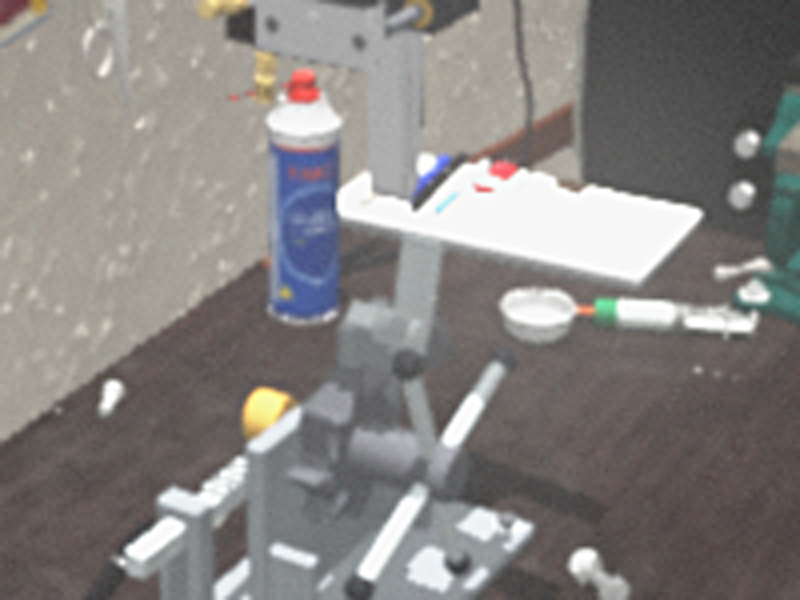

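The pawl stays up: the tab's top is now at about (420,242) in the crop, and the pawl body is raised off the wheel.

```bash
python3 -c "
from h import *
for p in (0,.2,.3,.4,.5,.6,.7): print(p,(proj('scene',F(v,tab(p)))[0]-[235,95])*4)
"
```

```text
0 [396.62446249 261.5339474 ]
0.2 [406.05676332 250.57404433]
0.3 [410.82228392 246.36158586]
0.4 [415.55164016 243.04602659]
0.5 [420.19477721 240.65239021]
0.6 [424.7037713  239.19469484]
0.7 [429.03334661 238.67625963]
```

{"fn": "arm_command", "kwargs": {"increments": "0 0 0 -0.025 -0.055 0 0; 0 0 0 -0.025 -0.055 0 0; 0 0 0 -0.0025 0 0.02 0; 0 0 0 0 0 0.02 0; 0 0 0 0 0 0.0185 0; 0 0 0 0 0 0 0"}}

```text
time: 6.22
position: [0.5024, 0.0982, 0.1771]
tcp_rot: [3.14, -0.075, -0.01]
contact_force: [-0.8, -0.4, -0.1]
gripper_width: 0.008
```

```bash
python3 -c "
from h import *
inc([-.05,.068,.184])
save('scene','pics/s5.png',(235,95,435,245))
save('top','pics/t5.png',(230,130,430,280))
"
```

```text
t 6.225 F [-0.8 -0.4 -0.1] frame pos now [-0.0548  0.0679  0.1771]
target world [0.5072 0.0981 0.184 ] turn [0.03 0.35 0.02] shift [ 0.0047 -0.0001 -0.0069] shift in D [ 0.0048 -0.0001 -0.0069]
```

View pics/s5.png

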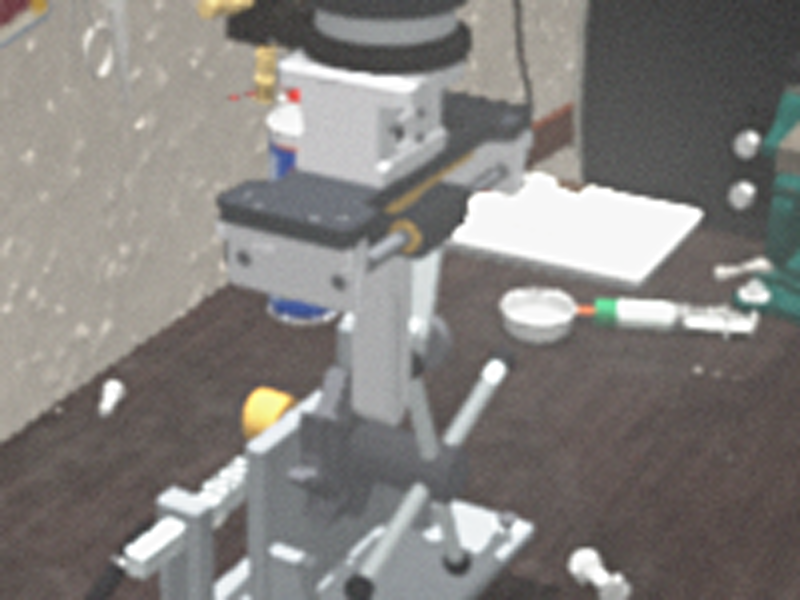

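View pics/t5.png

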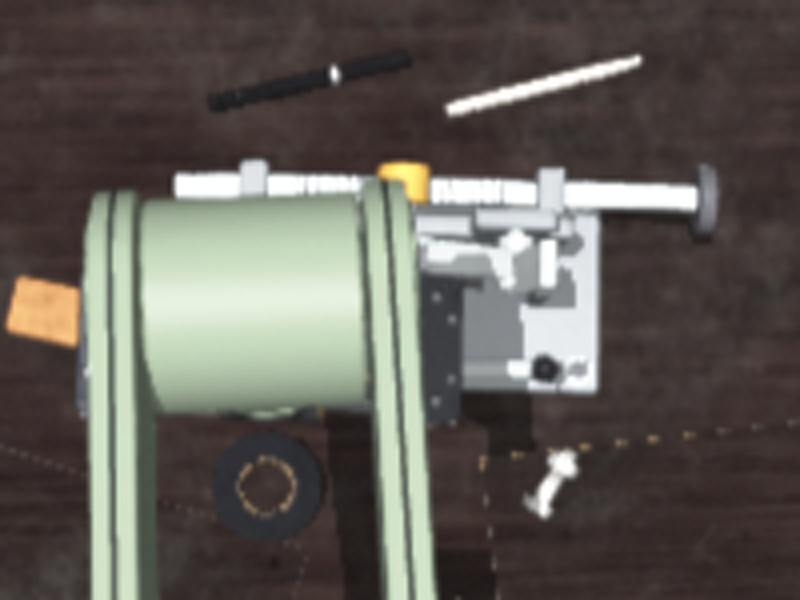

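{"fn": "arm_command", "kwargs": {"increments": "0 0 0 0.003 0 -0.004 0; 0 0 0 0 0.004 0 0; 0 0 0 0 0.004 0 0; 0 0 0 0 0.004 0 0; 0 0 0 0 0.004 0 0; 0 0 0 0 0.004 0 0; 0 0 0 0 0.004 0 0; 0 0 0 0 0.004 0 0; 0 0 0 0 0.004 0 0; 0 0 0 0 0.004 0 0; 0 0 0 0 0.003 0 0; 0 0 0 0 0.001 0 0"}}

```text
time: 7.82
position: [0.5056, 0.0577, 0.1836]
tcp_rot: [3.141, -0.076, -0.001]
contact_force: [-0.1, 1.7, 2.9]
gripper_width: 0.005
```

```bash
python3 -c "
from h import *
inc([-.05,-.003,.184])
save('scene','pics/s6.png',(235,95,435,245))
"
```

```text
t 7.825 F [-0.1  1.7  2.9] frame pos now [-0.0496  0.0276  0.1836]
target world [0.5038 0.0272 0.184 ] turn [ 0.01  0.05 -0.02] shift [-0.0003  0.0306 -0.0004] shift in D [-0.0004  0.0306 -0.0004]
```

View pics/s6.png

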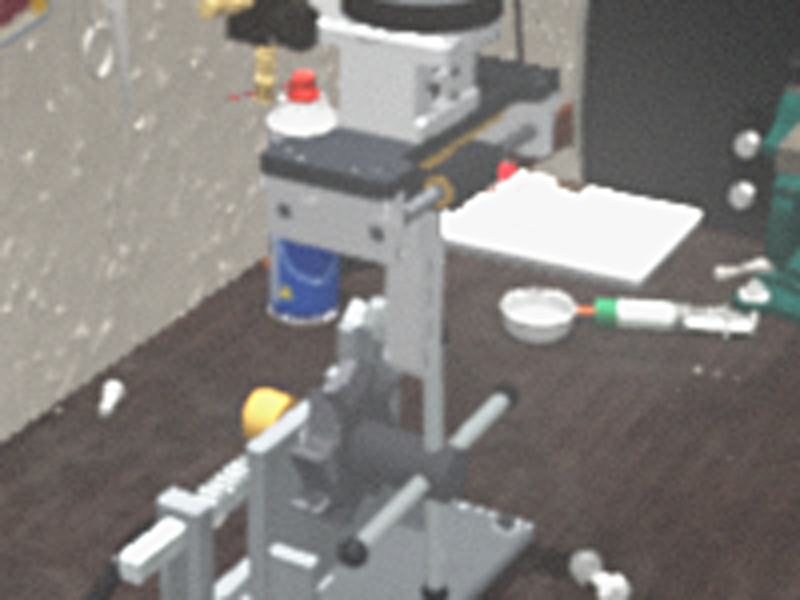

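{"fn": "arm_command", "kwargs": {"increments": "0 0 0 0 0.003 0 0; 0 0 0 0 0.003 0 0; 0 0 0 0 0.003 0 0; 0 0 0 0 0.003 0 0; 0 0 0 0 0.003 0 0; 0 0 0 0 0.003 0 0; 0 0 0 0 0.003 0 0; 0 0 0 0 0.002 0 0; 0 0 0 0 0.002 0 0; 0 0 0 0 0.001 0 0; 0 0 0 0 0 0 0"}}

```text
time: 9.25
position: [0.5044, 0.0319, 0.1838]
tcp_rot: [3.14, -0.075, -0.001]
contact_force: [0.7, 0.8, -0.2]
gripper_width: 0.004
```

```bash
cat >> h.py <<'E'
def lean(n,px,k):
    "px: list of full-image pixels for balls, k: multiples of 90deg (left=+1)"
    from scipy.optimize import least_squares
    f=lambda L:np.concatenate([proj(n,F(v,ball(L[0]+i*np.pi/2)))[0]-p for p,i in zip(px,k)])
    r=least_squares(f,[0.]);L=r.x[0];print("lean deg",np.degrees(L),"wheel",np.pi/8-L,r.fun.round(2))
E
python3 -c "
from h import *
o=np.array([235,95])
lean('scene',[np.array([508,392])/4+o,np.array([353,552])/4+o,np.array([435,592])/4+o],[-1,1,2])
inc([-.05,-.003,.184])
save('scene','pics/s7.png',(235,115,435,265))
"
```

```text
lean deg 4.830544559978638 wheel 0.3083901744627962 [-0.46  0.53  0.48  0.15  0.37 -0.21]
t 9.25 F [ 0.7  0.8 -0.2] frame pos now [-0.0496  0.0018  0.1838]
target world [0.5038 0.0272 0.184 ] turn [0.01 0.04 0.  ] shift [-0.0004  0.0048 -0.0002] shift in D [-0.0004  0.0048 -0.0002]
```

View pics/s7.png

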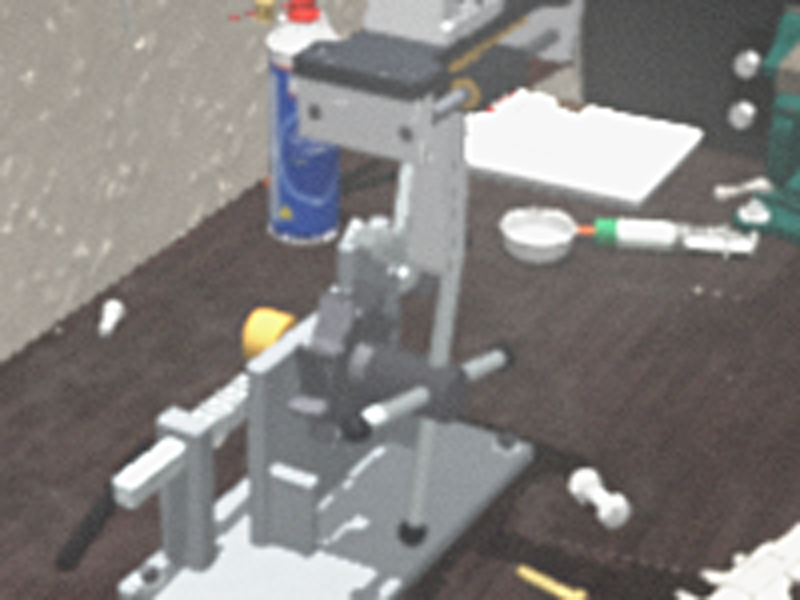

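```bash
python3 -c "
from h import *
o=np.array([235,115])
lean('scene',[np.array([503,354])/4+o,np.array([354,428])/4+o,np.array([412,531])/4+o],[-1,1,2])
"
```

```text
lean deg -12.774323580416524 wheel 0.6156530878921431 [-0.11  0.13  0.82 -0.01  0.55  0.  ]
```

{"fn": "arm_command", "kwargs": {"increments": "0 0 0 0 0.002 0 0; 0 0 0 0 0.002 0 0; 0 0 0 0 0.002 0 0; 0 0 0 0 0.002 0 0; 0 0 0 0 0.0015 0 0; 0 0 0 0 0.001 0 0; 0 0 0 0 0.0005 0 0; 0 0 0 0 0 0 0; 0 0 0 0 0 0 0"}}

```text
time: 10.42
position: [0.5042, 0.0209, 0.184]
tcp_rot: [3.14, -0.075, 0.0]
contact_force: [-0.4, 0.5, -0.4]
gripper_width: 0.006
```

```bash

python3 -c "
from h import *
inc([-.05,.01,.184])
save('scene','pics/s8.png',(235,115,435,265))
"
```

```text
t 10.425 F [-0.4  0.5 -0.4] frame pos now [-0.0493 -0.0092  0.184 ]
target world [0.5044 0.0402 0.184 ] turn [ 0.01 -0.01  0.  ] shift [-0.0007 -0.0192  0.    ] shift in D [-0.0007 -0.0192  0.    ]
```

View pics/s8.png

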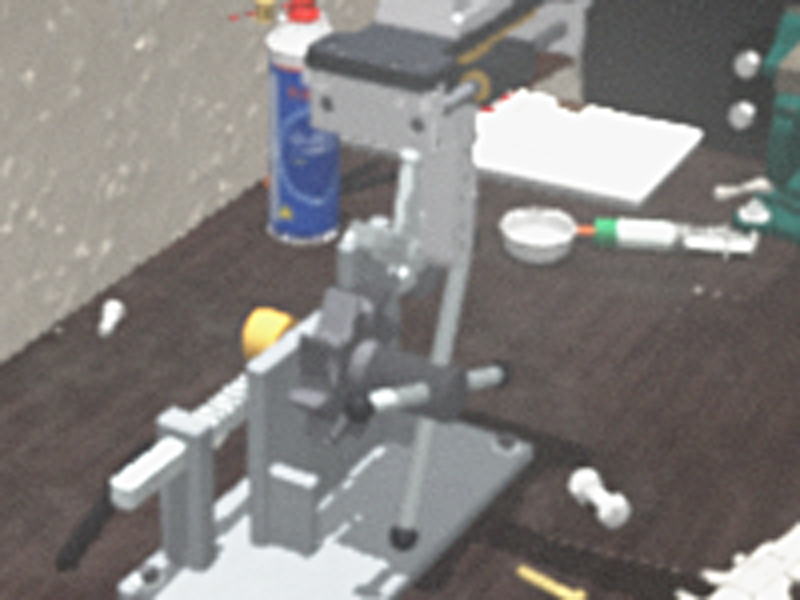

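{"fn": "arm_command", "kwargs": {"increments": "0 0 0 0 -0.006 0 0; 0 0 0 0 -0.006 0 0; 0 0 0 0 0 -0.04 0; 0 0 0 0 0 -0.03 0; 0 0 0 0.025 0.0515 0 0; 0 0 0 0.025 0.0515 0 0; 0 0 0 0 0 0 0; 0 0 0 0 0 0 0"}}

```text
time: 11.48
position: [0.5494, -0.0717, 0.2536]
tcp_rot: [-3.14, 0.076, 0.002]
contact_force: [-0.0, 0.4, 0.6]
gripper_width: 0.004
```

```bash

python3 -c "
from h import *
o=np.array([235,115])
lean('scene',[np.array([498,373])/4+o,np.array([359,405])/4+o,np.array([403,537])/4+o],[-1,1,2])
inc([0,-.1,.194])
save('scene','pics/s9.png',(235,115,435,265))
"
```

```text
lean deg -20.860936372263176 wheel 0.756791106443758 [ 0.22  0.27  0.51  0.13  0.3  -0.23]
t 11.475 F [-0.   0.4  0.6] frame pos now [ 2.000e-04 -9.960e-02  2.536e-01]
target world [ 0.5491 -0.0721  0.194 ] turn [-0.04  0.06 -0.01] shift [-0.0002  0.0005  0.0596] shift in D [-0.0002  0.0004  0.0596]
```

View pics/s9.png

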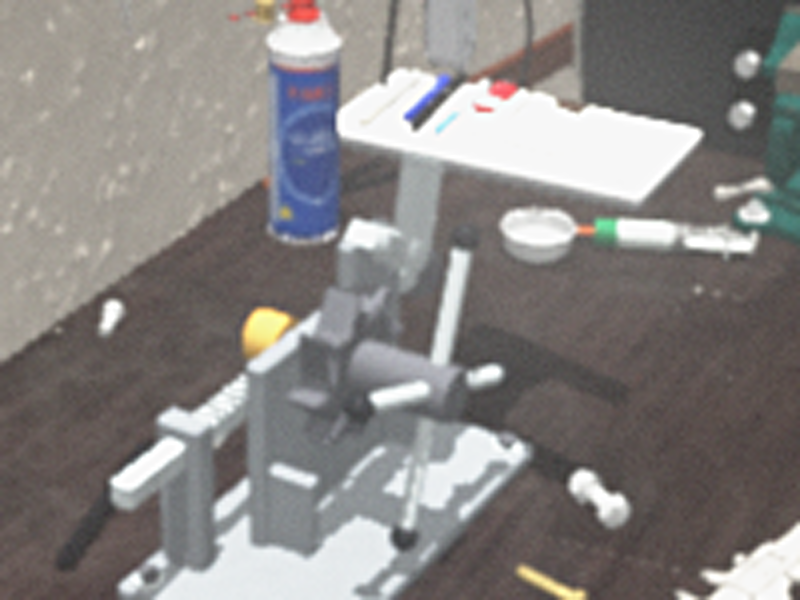

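{"fn": "arm_command", "kwargs": {"increments": "0 0 0 0 0 0.03 0; 0 0 0 0 0 0.02 0; 0 0 0 0 0 0.0095 0; 0 0 0 0 0 0 0; 0 0 0 0 -0.004 0 0; 0 0 0 0 -0.004 0 0; 0 0 0 0 -0.004 0 0; 0 0 0 0 -0.004 0 0; 0 0 0 0 -0.004 0 0; 0 0 0 0 -0.004 0 0; 0 0 0 0 -0.003 0 0; 0 0 0 0 -0.002 0 0"}}

```text
time: 13.02
position: [0.5511, -0.043, 0.1944]
tcp_rot: [-3.141, 0.075, 0.0]
contact_force: [-0.8, -0.9, 0.5]
gripper_width: 0.004
```

```bash

python3 -c "
from h import *
inc([0,-.0624,.194])
save('scene','pics/s10.png',(235,115,435,265))
"
```

```text
t 13.025 F [-0.8 -0.9  0.5] frame pos now [ 0.0006 -0.0708  0.1944]
target world [ 0.5509 -0.0346  0.194 ] turn [-0.01  0.01  0.01] shift [-0.0006 -0.0084  0.0004] shift in D [-0.0006 -0.0084  0.0004]
```

View pics/s10.png

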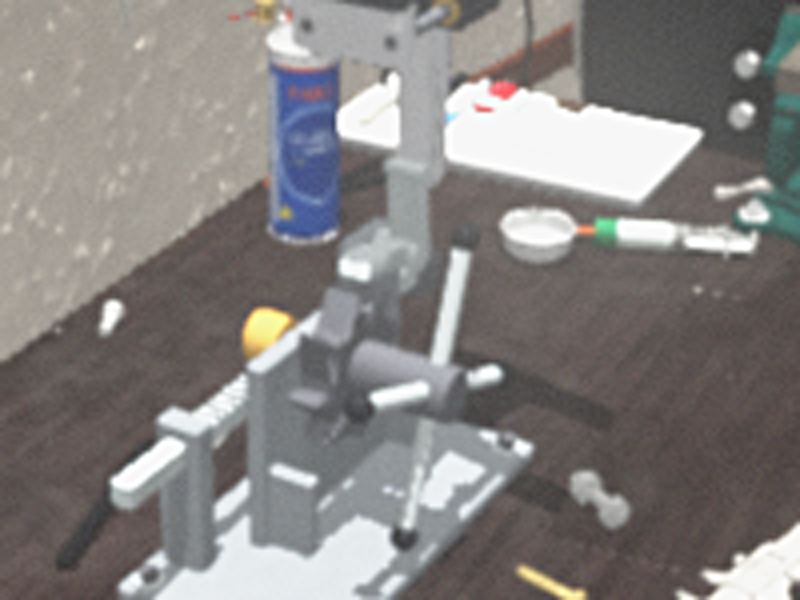

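Tab is moving left (top near (407,165)); nose going down. Continue gently to the expected seat.

{"fn": "arm_command", "kwargs": {"increments": "0 0 0 0 -0.002 0 0; 0 0 0 0 -0.002 0 0; 0 0 0 0 -0.002 0 0; 0 0 0 0 -0.001 0 0; 0 0 0 0 -0.001 0 0; 0 0 0 0 0 0 0"}}

```text
time: 13.82
position: [0.5514, -0.0351, 0.1944]
tcp_rot: [-3.14, 0.075, 0.0]
contact_force: [-0.3, -1.2, -0.6]
gripper_width: 0.0
```

{"fn": "arm_command", "kwargs": {"increments": "0 0 0 0 -0.001 0 0; 0 0 0 0 0 0 0"}}

```text
time: 14.08
position: [0.5515, -0.0342, 0.1944]
tcp_rot: [-3.141, 0.075, 0.0]
contact_force: [-0.7, -0.4, 0.4]
gripper_width: 0.005
```

```bash

python3 -c "
from h import *
inc([0,-.0624,.194])
save('scene','pics/s11.png',(235,115,435,265))
print((proj('scene',F(v,tab(0)))-[235,115])*4)
"
```

```text
t 14.075 F [-0.7 -0.4  0.4] frame pos now [ 0.0006 -0.0621  0.1944]
target world [ 0.5509 -0.0346  0.194 ] turn [-0.01  0.    0.  ] shift [-0.0006  0.0003  0.0004] shift in D [-0.0006  0.0003  0.0004]
[[396.62446249 181.5339474 ]]
```

View pics/s11.png

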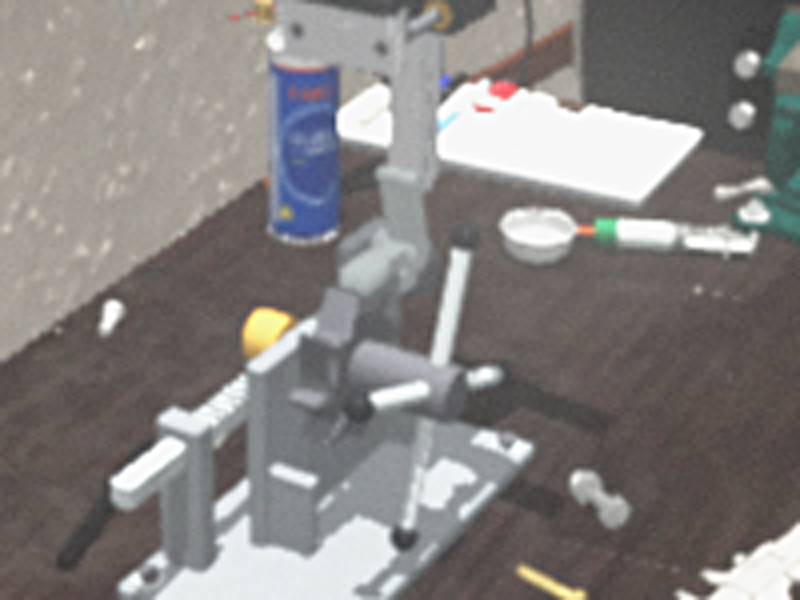

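{"fn": "arm_command", "kwargs": {"increments": "0 0 0 0 -0.001 0 0; 0 0 0 0 -0.001 0 0; 0 0 0 0 -0.0005 0 0; 0 0 0 0 0 0 0"}}

```text
time: 14.62
position: [0.5517, -0.0317, 0.1945]
tcp_rot: [-3.141, 0.075, -0.0]
contact_force: [0.1, -0.8, -1.3]
gripper_width: 0.009
```

{"fn": "arm_command", "kwargs": {"increments": "0 0 0 0 -0.001 0 0; 0 0 0 0 0 0 0"}}

```text
time: 14.88
position: [0.5517, -0.0307, 0.1944]
tcp_rot: [-3.141, 0.075, 0.0]
contact_force: [0.1, -0.7, -1.0]
gripper_width: 0.003
```

{"fn": "arm_command", "kwargs": {"increments": "0 0 0 0 -0.001 0 0; 0 0 0 0 0 0 0"}}

```text
time: 15.12
position: [0.5517, -0.0304, 0.1944]
tcp_rot: [3.14, -0.076, -0.0]
contact_force: [0.4, -3.5, -1.8]
gripper_width: 0.005
```

{"fn": "arm_command", "kwargs": {"increments": "0 0 0 0 -0.001 0 0; 0 0 0 0 0 0 0"}}

```text
time: 15.38
position: [0.5518, -0.0302, 0.1944]
tcp_rot: [3.138, -0.076, -0.0]
contact_force: [-0.9, -6.1, -1.0]
gripper_width: 0.004
```

{"fn": "arm_command", "kwargs": {"increments": "0 0 0 0 -0.001 0 0; 0 0 0 0 0 0 0"}}

```text
time: 15.62
position: [0.5518, -0.0301, 0.1944]
tcp_rot: [3.136, -0.076, -0.0]
contact_force: [-0.5, -7.0, -1.5]
gripper_width: 0.006
```

```bash

python3 -c "
from h import *
inc([0,-.0624,.194])
save('scene','pics/s12.png',(235,115,435,265))
"
```

```text
t 15.625 F [-0.5 -7.  -1.5] frame pos now [ 0.0007 -0.0579  0.1944]
target world [ 0.5509 -0.0346  0.194 ] turn [ 0.25  0.   -0.03] shift [-0.0007  0.0045  0.0005] shift in D [-0.0007  0.0045  0.0004]
```

View pics/s12.png

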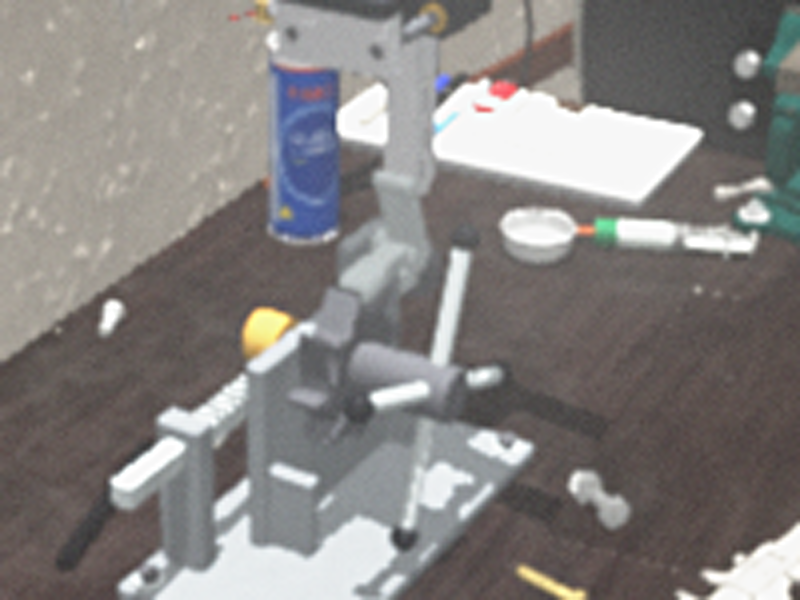

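Tab top is back at about (397,175), as in the first picture, and it's stopping hard at 7 N. Backing off to compare.

{"fn": "arm_command", "kwargs": {"increments": "0 0 0 0 0.006 0 0; 0 0 0 0 0.01 0 0; 0 0 0 0 0.01 -0.02 0; 0 0 0 0 0 -0.05 0; 0 0 0 0 0.03 -0.05 0; 0 0 0 -0.03 0.05 0 0; 0 0 0 -0.03 0.05 0 0; 0 0 0 -0.03 0.05 0 0; 0 0 0 0 0.05 0 0; 0 0 0 0 0 0 0; 0 0 0 0 0 0 0"}}

```text
time: 17.05
position: [0.4497, -0.2788, 0.3144]
tcp_rot: [-3.139, 0.076, -0.0]
contact_force: [0.4, 0.4, -0.3]
gripper_width: 0.009
```

```bash

python3 -c "
from h import *
inc([0,-.0624,.194])
save('scene','pics/s13.png',(235,145,395,295))
save('top','pics/t13.png',(230,150,430,270))
a=cv2.imread('pics/scene0z.png')[20:380,200:600];b=cv2.imread('pics/s13.png')[20:380,200:600]
cv2.imwrite('pics/cmp.png',np.hstack([a,b]))
"
```

```text
t 17.05 F [ 0.4  0.4 -0.3] frame pos now [-0.0893 -0.3112  0.3144]
target world [ 0.5509 -0.0346  0.194 ] turn [-0.08 -0.01 -0.01] shift [ 0.0893 -0.2487  0.1207] shift in D [ 0.0893 -0.2488  0.1204]
```

View pics/cmp.png

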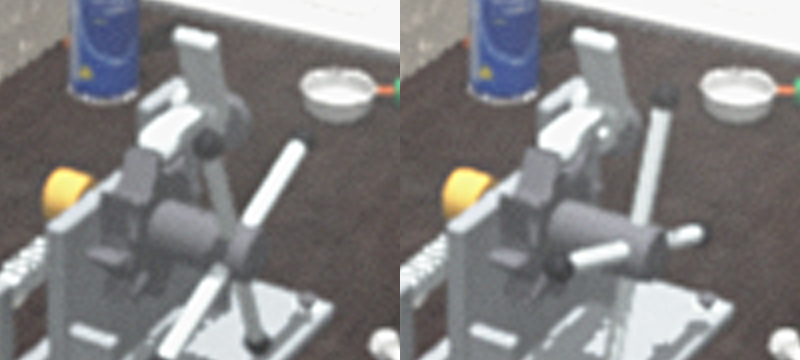

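View pics/t13.png

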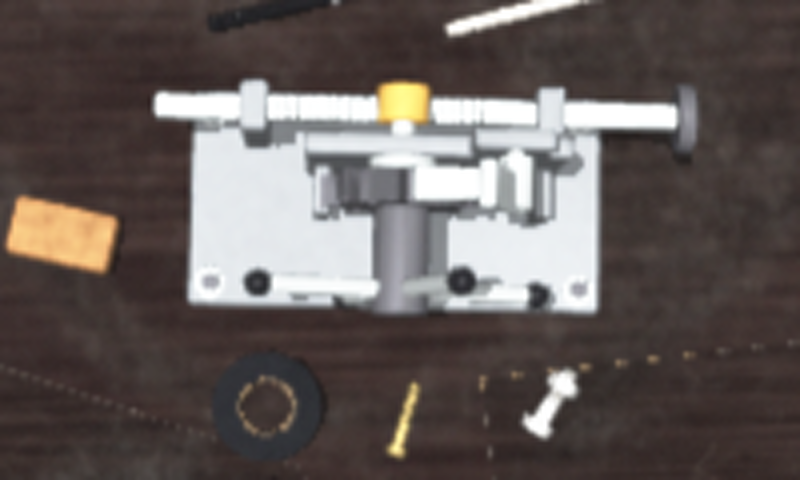

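The pawl sits at the same pixels as at the start: the tab top is at (196,37) in the left half and (596,37) in the right. The spoke now leans right, the stop bar has moved left by about 20 zoomed px (about 12 mm), and the loose items nearby haven't moved. Handing in.

```bash

python3 -c "
from h import *
print(robot.job_done())"
```

```text
the job is handed in; nothing more can be done
None
```

The wheel is one notch back with the pawl seated again. I handed the job in at about 17 s, with the arm clear of everything.

- **Lifting the pawl:** I pushed the thumb tab right with the shut fingertips until the pawl was at about 0.5 rad by camera. It stayed up when I backed off.
- **Turning the wheel:** I pushed the top spoke right. The camera fit put the wheel at 0.757 rad, about 0.03 short of a full notch and inside the range where the nose drops home.
- **Seating the pawl:** I pressed the tab back until it stopped firmly. The force was 7 N and the tip no longer moved. My predicted seating point was about 4 mm too early, so I kept pressing in small steps until it stopped.

**Last checks:** In the final pictures the tab and pawl match their starting pixels. The stop bar has moved left by about 12 mm. The tape roll, bolts and sanding block are where they were. The marker and punch were only partly in the last picture, and what shows of them has not moved. The wheel angle was not measured again after the pawl was seated. The highest force I read was 7 N, and no check failed.

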